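# Load a latch housing into a spring-jawed bench nest

### The arm

A 7-joint arm with a two-finger parallel gripper is mounted at the origin on the work surface. World frame = base frame: x ahead of the robot, y to its left, z up, the work surface at z = 0. Lengths are in mm, angles in rad, forces in N, time in s.
With the tool pointing down it reaches from about 400 to 875 mm from the base axis. Payload 4.4 kg.
Tool frame: the origin (TCP) lies midway between the tips of the shut fingers; the grasp point (between the pads) lies 19 mm behind it (ctrl.grip_point_offset is the distance from the TCP to the grasp point, in mm); z points along the fingers, y is the line along which they close (so a half turn about z gives the same grasp; the last joint's range is limited). The gripper opens to 85 mm and grips with 20 to 120 N. Pads are 22 mm wide; open, the fingers measure 114 mm over their backs; the gripper's body (76 mm by 85 mm) begins 54 mm behind the grasp point. The pads swing forward as they close: fully open they stand 13 mm farther back than shut.
Start: joints at [-1.215, 0.628, 0.038, 1.517, -0.027, 0.996, -0.02], TCP at [266.091, 593.054, 231.313] pointing down, gripper open.
Joint ranges: [-3.06, 3.06], [-0.37, 2.12], [-1.25, 1.32], [0.18, 2.47], [-1.1, 4.24], [0.23, 1.98], [-2.94, 2.94]. Speed limits (rad/s): [2.57, 2.57, 3.14, 3.14, 3.14, 3.14, 3.14].

### API

Orientations are given as [roll, pitch, yaw] about the fixed x, y, z axes, in that order (R = Rz(yaw) Ry(pitch) Rx(roll)).
In Python, from cell import ctrl gives the robot as it stands.
- The arm moves only by the shell command python3 nudge.py 'ROWS'. ROWS is a JSON list of rows, 1 to 12 of them, each an object with the fields x, y, z (the shift in shares of the most that a row can go, 1 being 50 mm), drx, dry, drz (a rotation vector in rad), jaw (the finger opening in mm); a field left out counts as zero (the opening has to be given); each row shifts and turns the commanded pose from where the row before left it, along the tool's axes as they then stand; what a row does not reach is not made up. A row lasts 1/10 s, in which the tool goes at most 50 mm and 0.15 rad, less where a joint would pass 70% of its speed; a pose out of reach is approached as far as the arm can. The fingers move at their own pace and stop on an object; the grip force is fixed at half the most. Time passes only in rows, so rows that do not move let the fingers close. It prints the time, the measured TCP pose, the force, the opening and the grip force at its end. Input that does not fit is refused with a message, and nothing moves.
- ctrl.read_state(): the state, without advancing time (a new reading comes with each control period).
- ctrl.get_image(name): name is "scene" or "top" or "wrist"; returns the picture (420x560x3 uint8, blue, green, red); there is no depth.
- ctrl.calibration(name): a dict with "fx", "fy", "cx", "cy" (pixels), "rvec" (rotation vector, rad) and "tvec" (3), from world to camera coordinates, as OpenCV has them; the wrist camera has in their place "hand_eye" (4x4, takes a point from camera to tool coordinates, whose origin is the TCP and whose axes are the flange's). Camera axes: x right, y down, z forward; pixel columns grow to the right and rows downward; lengths in mm; the calibration is good to about 2 mm. A picture is of the moment at which its call begins: read the wrist's pose just before it. calibration takes no time and is no camera call.
- ctrl.finish_job(): hands the job in; it is judged then, once.
The state is a dict: "clock": time; "qpos": joint angles; "qd": joint speeds; "tau": joint torques, N m; "eef_pos": TCP position; "tool_rot": TCP orientation; "force": force on the tool from outside, world axes, zero at the start; "torque": the same for the moment, N m; "width": finger opening in mm; "gripper_force": force on a finger pad.
Only numpy, scipy, OpenCV 4.12 (cv2) and the standard library are available. Lean on these libraries where they do the work, as an engineer would, in place of code of your own. Each camera call takes 0.05 s, during which the arm holds its last target. There are 200 camera calls.

### The job

Take the black housing that has a tongue at one end out of the slotted rack and load it upright into the metal nest: push the white spring jaw back with the housing's plain end and keep it back while you lower the housing to the nest floor, then let the jaw press the tongue fully home under the steel lip. The rack slot and the nest need different grips, so set the housing down on the bench and take it again in between. Leave the two other blocks in the rack and the things on the bench where they are.

Things in the scene. Friction and masses are not known exactly. Their poses are not given: they have to be found in the camera images.
- housing: black plastic housing: upright block 60 x 28 x 36 mm (its x, y, z) with a tongue low on its +x end: 14 long, 16 wide (centred), 8 mm high, flush with the underside. The -x end is plain. Origin: centre of the block's underside. 60 to 120 g. Starts in one of the rack's three slots, its x along the rack's x; the only block with a tongue.
- tongue_tip (a point): middle of the tongue's end face, 44 mm from the housing's origin along its +x, 4 mm above its underside
- rack: fixed blue rack, base 84 x 112 x 6 mm; origin: centre of its underside. Four fins along its x (50 long, 4 thick, tops 40 mm above the bench) make three 32 mm slots at y = -36, 0, 36 mm, open at the ends. Blocks stand on the base, 2 mm free each side, tops 2 mm above the fins: grip only over the length, at the two ends, fingertips above the tongue.
- nest: fixed aluminium nest; x runs from spring jaw to steel lip; base x -95 to 64 mm, 56 wide, floor 12 mm above the bench. Origin: underside, below the seated housing's origin (seated: axes match, x = y = 0, z = 12, tongue tip at x = 44 mm). Two side guides 36 mm apart, 4 thick, x -46 to 26 mm, tops at z = 18. Plunger block x -95 to -65 mm, 48 high.
- nest_seat (a point): centre of the nest's floor where the housing's underside centre must end (x = y = 0, z = 12 mm in the nest)
- nest_lip (a point): top front edge of the steel lip, at nest x = 34 mm, z = 30 mm. The lip is a 38 mm wide bridge from x = 34 to 52 mm, 22 to 30 mm above the bench, on side posts 24 mm apart; the tongue (top at 20 mm) goes under it up to an end stop at x = 44 mm. To be lowered past the lip the housing must be held more than 10 mm towards the jaw (jaw above 0.015; 0.018 is good).
- jaw (a joint): travel of the white spring jaw towards nest -x, 0 (at rest) to 0.023 m (stop); reads about 0.005 with a seated housing. Spring 2.5 N at 0, rising 0.25 N per mm (about 8 N at the stop), damped; springs back by itself.
- jaw_face (a point): top middle of the jaw's pressing face: at rest nest x = -25 mm, z = 52 mm, moves with the jaw. The flat upright face is 36 mm wide and reaches from 13 to 52 mm above the bench, so it can be pushed by a housing held just above the lip; the jaw is 10 mm thick.
- plain_block: black plain 60 x 28 x 36 mm block without tongue in another rack slot, origin at the centre of its underside; leave it
- boss_block: black 46 x 28 x 36 mm block with a round boss (20 mm wide, 10 mm high) on top in another rack slot, origin at the centre of its underside; leave it
- blower: black rubber dust-blower bulb standing on the bench nozzle up, 60 mm wide, 110 mm high, origin at the centre of its underside; leave it
- jar: orange plastic jar with white lid standing on the bench, 64 mm wide, 80 mm high, origin at the centre of its underside; leave it

How it is judged:
By the outcome, as a careful person would: the job done as asked, in the order asked, and still so for the second after the job is handed in, with the robot touching nothing.
It also fails if it takes over 70 s, if anything falls off the work surface, if the arm or the gripper's body presses on something with over 40 N, if the wrist force passes 120 N, or if a joint passes its speed limit or range.

## Working session

There is one attempt and no reset: what is moved stays moved. The work goes in short steps, Python scripts to look and compute and a shell command to move; the robot and the scene stay as the last step left them, time stands still between calls to the robot, and variables do not carry over. Pictures are saved under pics/ and viewed, at most 10 in all, crops included, and the job is handed in when it is done.

```bash
ls; mkdir -p pics; python3 - <<'E'
from cell import ctrl
import cv2
for n in("top","scene"):
    cv2.imwrite(f"pics/{n}0.png",ctrl.get_image(n)); print(n,ctrl.calibration(n))
s=ctrl.read_state();print(s["clock"],s["eef_pos"],s["tool_rot"],s["width"]);print(ctrl.calibration("wrist"),ctrl.grip_point_offset)
E
```

```text
cell.py
nudge.py
pics
top {'fx': 490.9251330444977, 'fy': 490.9251330444977, 'cx': 285.25433441417965, 'cy': 212.12948678930744, 'rvec': array([ 2.1954372 , -2.01795728,  0.21903776]), 'tvec': array([ -29.94386435,  572.95377329, 1149.16270171])}
scene {'fx': 438.5554909130028, 'fy': 438.5554909130028, 'cx': 283.5160357148474, 'cy': 209.36372591851978, 'rvec': array([ 1.52299776,  1.87439669, -0.92194928]), 'tvec': array([ 130.59437177, -277.51536753, 1437.78155958])}
0.1 [265.86370886 592.51866353 230.49196228] [-3.13986706e+00  7.52877938e-05  2.71981945e+00] 85.11575629523107
{'fx': 333.610638185207, 'fy': 333.610638185207, 'cx': 280.86872343252014, 'cy': 203.79189113298546, 'hand_eye': array([[-7.11385127e-04, -9.56469801e-01, -2.91830452e-01,
         7.42259385e+01],
       [ 9.99999659e-01, -8.02853298e-04,  1.93674272e-04,
        -1.04369881e-01],
       [-4.19540633e-04, -2.91830215e-01,  9.56470046e-01,
        -1.42744077e+02],
       [ 0.00000000e+00,  0.00000000e+00,  0.00000000e+00,
         1.00000000e+00]])} 18.700000000000003
```

View pics/top0.png

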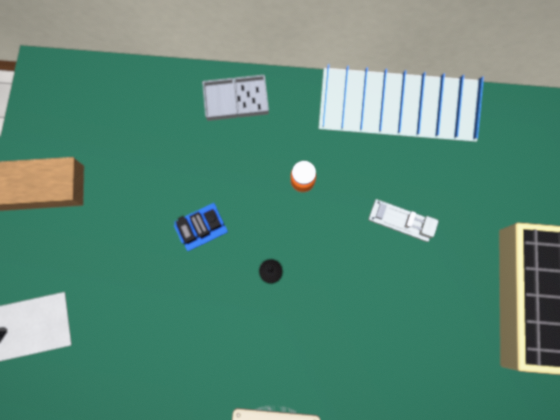

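View pics/scene0.png

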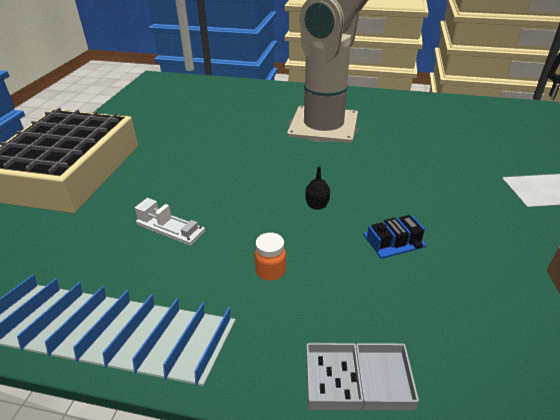

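The top view shows the rack near (200,227) with three blocks, the nest near (404,220), the jar at (303,175) and the blower at (271,271). I'll enlarge the rack and nest in both views.

```bash
cat > h.py <<'E'
import numpy as np, cv2
from cell import ctrl
from scipy.spatial.transform import Rotation as R
def cam(n, st=None):
    c=ctrl.calibration(n); K=np.array([[c["fx"],0,c["cx"]],[0,c["fy"],c["cy"]],[0,0,1]])
    if n!="wrist":
        M=cv2.Rodrigues(c["rvec"])[0]; t=c["tvec"]
    else:
        s=st or ctrl.read_state(); T=np.eye(4); T[:3,:3]=R.from_euler("xyz",s["tool_rot"]).as_matrix(); T[:3,3]=s["eef_pos"]
        W=np.linalg.inv(T@c["hand_eye"]); M=W[:3,:3]; t=W[:3,3]
    return K,M,t
def ray(C,uv,z):
    K,M,t=C; o=-M.T@t; d=M.T@np.linalg.inv(K)@[uv[0],uv[1],1]
    return o+d*(z-o[2])/d[2]
def proj(C,P):
    K,M,t=C; p=(K@(M@np.atleast_2d(P).T+t[:,None])).T
    return p[:,:2]/p[:,2:]
def body(P,x,y,yaw):
    c,s=np.cos(yaw),np.sin(yaw); P=np.atleast_2d(P)
    return np.c_[x+c*P[:,0]-s*P[:,1], y+s*P[:,0]+c*P[:,1], P[:,2]]
def rel(pos,yaw=None):
    """tool-axis displacement to target TCP pos, tool down with given yaw"""
    s=ctrl.read_state(); A=R.from_euler("xyz",s["tool_rot"])
    d=A.inv().apply(np.array(pos)-s["eef_pos"])
    rv=None if yaw is None else (A.inv()*R.from_euler("xyz",[np.pi,0,yaw])).as_rotvec()
    return d.round(1),None if rv is None else rv.round(4)
E
python3 - <<'E'
from h import *
a=cv2.imread("pics/top0.png");b=cv2.imread("pics/scene0.png")
f=lambda i,x,y,w,h:cv2.resize(i[y:y+h,x:x+w],(400,300),interpolation=cv2.INTER_CUBIC)
cv2.imwrite("pics/c1.png",np.vstack([np.hstack([f(a,160,197,80,60),f(a,364,190,80,60)]),np.hstack([f(b,355,200,80,60),f(b,130,190,80,60)])]))
C=cam("top")
for n,uv,z in[("rack",(200,227),20),("nest",(404,220),12),("jar",(303,172),80),("blow",(271,271),50)]:print(n,ray(C,uv,z).round())
E
```

```text
rack [526. 231.  20.]
nest [ 589. -286.   12.]
jar [674. -17.  80.]
blow [427.  41.  50.]
```

View pics/c1.png

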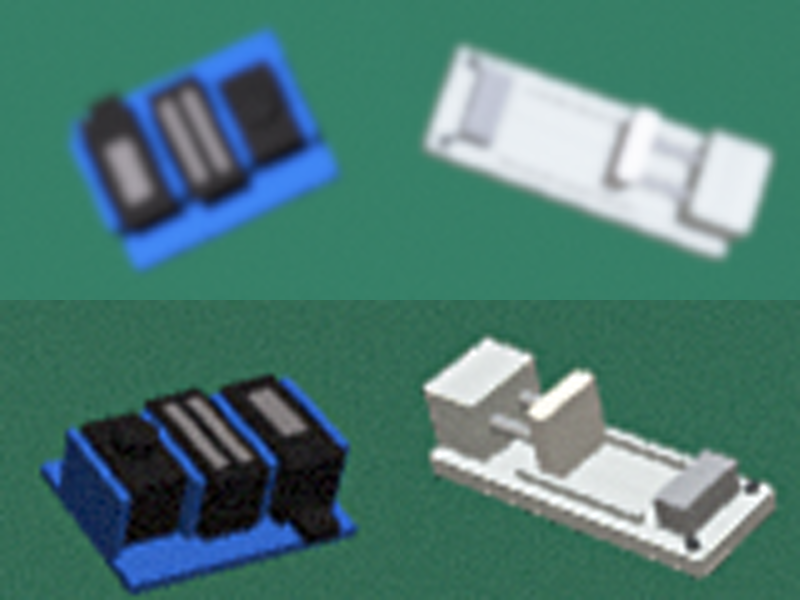

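The housing (with tongue) sits in the left rack slot of the top view. Its tongue points up-left, at crop (105,110). The nest lip is at crop (485,100) and the plunger at (735,185). Next I'll hover over the rack.

```bash
python3 - <<'E'
from h import *
C=cam("top")
for n,uv,z in[("Hrear",(160+150/5,197+215/5),42),("Hfront",(160+103/5,197+125/5),42),("jawtop",(364+635/5,190+145/5),52),("plung",(364+735/5,190+175/5),48),("lip",(364+487/5,190+97/5),30)]:print(n,ray(C,uv,z).round())
s=ctrl.read_state()
A=R.from_euler("xyz",[np.pi,0,2.0]); print(s["tool_rot"],A.inv().apply(np.array([526,231,190])-s["eef_pos"]))
E
```

```text
Hrear [487. 247.  42.]
Hfront [530. 276.  42.]
jawtop [ 601. -492.   52.]
plung [ 591. -543.   48.]
lip [ 625. -426.   30.]
[-3.13986706e+00  7.52877938e-05  2.71981945e+00] [-436.98288513   86.09641198   40.49196228]
```

The rows are not in the units I measure in: shifts go in shares of 50 mm. I convert before sending: -43.7 mm is -0.874, 8.6 mm is 0.172.

```bash
python3 nudge.py '[{"drz": 0.144, "jaw": 85}, {"drz": 0.144, "jaw": 85}, {"drz": 0.144, "jaw": 85}, {"drz": 0.144, "jaw": 85}, {"drz": 0.144, "jaw": 85}]'
python3 nudge.py '[{"x": -0.874, "y": 0.172, "z": 0.08, "jaw": 85}, {"x": -0.874, "y": 0.172, "z": 0.08, "jaw": 85}, {"x": -0.874, "y": 0.172, "z": 0.08, "jaw": 85}, {"x": -0.874, "y": 0.172, "z": 0.08, "jaw": 85}, {"x": -0.874, "y": 0.172, "z": 0.08, "jaw": 85}, {"x": -0.874, "y": 0.172, "z": 0.08, "jaw": 85}, {"x": -0.874, "y": 0.172, "z": 0.08, "jaw": 85}, {"x": -0.874, "y": 0.172, "z": 0.08, "jaw": 85}, {"x": -0.874, "y": 0.172, "z": 0.08, "jaw": 85}, {"x": -0.874, "y": 0.172, "z": 0.08, "jaw": 85}, {"jaw": 85}, {"jaw": 85}]'
python3 - <<'E'
from h import *
s=ctrl.read_state();print(s["eef_pos"],s["tool_rot"],s["force"])
i=ctrl.get_image("wrist");cv2.imwrite("pics/w1raw.png",i);np.save("w1.npy",[*s["eef_pos"],*s["tool_rot"]]);cv2.imwrite("pics/w1.png",cv2.resize(i,(800,600),interpolation=cv2.INTER_CUBIC))
E
```

```text
clock: 0.6
eef_pos: [265.9, 592.7, 230.8]
tool_rot: [-3.141, 0.001, 1.994]
force: [0.3, 0.1, -0.4]
width: 85.1
gripper_force: 0.0
clock: 1.8
eef_pos: [526.4, 230.0, 190.8]
tool_rot: [-3.141, 0.0, 1.996]
force: [-0.2, 0.8, 0.4]
width: 85.6
gripper_force: 0.0
[526.36125114 229.97326002 190.83427808] [-3.14050562e+00  4.97471814e-05  1.99648484e+00] [-0.23556716  0.82233656  0.35867342]
```

View pics/w1.png

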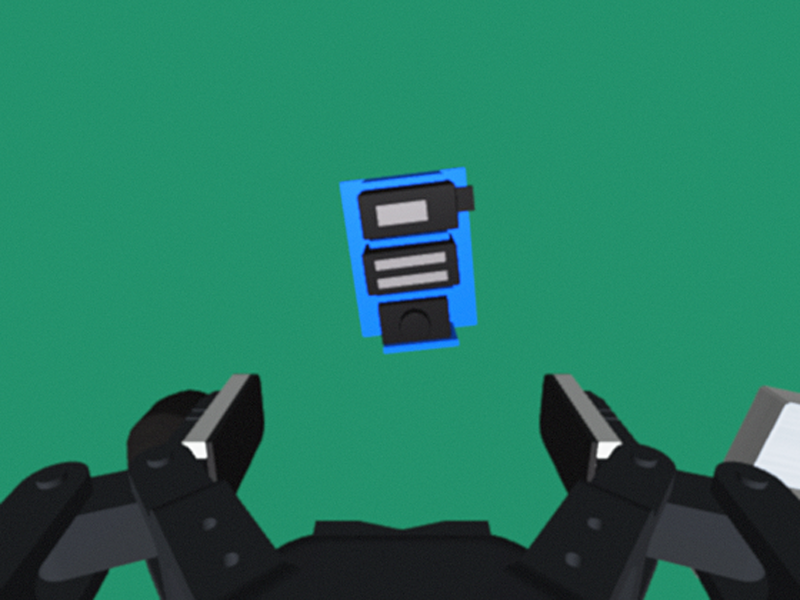

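The wrist view shows the rack base with corners near (340,182), (466,168), (477,325) and (361,338). The housing top runs from (360,192) to (457,230), with the tongue on the right at (466,198).

```bash
python3 - <<'E'
from h import *
from scipy.optimize import least_squares
v=np.load("w1.npy");C=cam("wrist",dict(eef_pos=v[:3],tool_rot=v[3:]))
raw=lambda p:(np.array(p)+.5)*.7-.5
base=raw([(340,182),(466,168),(477,325),(361,338)])
print([ray(C,p,6).round(1) for p in base])
H=raw([(359,193),(454,183),(458,229),(364,239)])
# local: tongue +x on right; image-up = ? rack +y if x right seen from above -> y up
HB=np.array([(-30,14,42),(30,14,42),(30,-14,42),(-30,-14,42)])
BB=np.array([(-42,56,6),(42,56,6),(42,-56,6),(-42,-56,6)])
for P,u in((HB,H),(BB,base)):
    r=least_squares(lambda q:(proj(C,body(P,*q))-u).ravel(),[526,240,.5]);print(r.x,r.fun.round(1))
i=cv2.imread("pics/w1raw.png");c=i[105:255,210:360]
cv2.imwrite("pics/w1c.png",cv2.resize(c,(600,600),interpolation=cv2.INTER_CUBIC))
E
```

```text
[array([467.6, 259.5,   6. ]), array([540.6, 302.5,   6. ]), array([598. , 205.9,   6. ]), array([524.5, 161.3,   6. ])]
[515.35568131 264.70939829   0.52927473] [-1.6  0.2  1.5 -0.2  1.   0.  -0.9  0.1]
[532.6536306  232.43748988   0.53324744] [ 0.3  0.4 -0.5  0.4 -0.8  0.   1.  -1.1]
```

View pics/w1c.png

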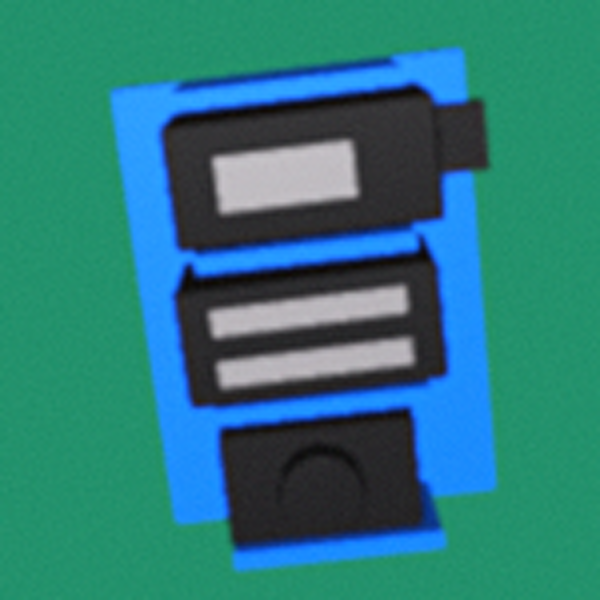

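```bash
python3 - <<'E'
from h import *
s=ctrl.read_state()
print(rel([0,0,0],2.103)[1], R.from_euler("xyz",[np.pi,0,2.103]).inv().apply(np.array([515,264.2,12.5])-s["eef_pos"]))
v=np.load("w1.npy");C=cam("wrist",dict(eef_pos=v[:3],tool_rot=v[3:]))
f=lambda p:(np.array(p)+.5)/4-.5+[210,105]
print([ray(C,f(p),14).round(1) for p in[(484,100),(489,168)]])
E
```

```text
[-0.001  -0.001  -0.1034] [ 33.22498344   7.39152173 178.41197116]
[array([548.4, 294.3,  14. ]), array([556.6, 280.6,  14. ])]
```

To row units: 40 mm is 0.8, 34 mm is 0.68.

```bash
python3 nudge.py '[{"x": 0.332, "y": 0.074, "drz": -0.1034, "jaw": 85}, {"x": 0.332, "y": 0.074, "z": 0.68, "jaw": 85}, {"z": 0.8, "jaw": 85}, {"z": 0.8, "jaw": 85}, {"z": 0.8, "jaw": 85}, {"z": 0.488, "jaw": 85}, {"jaw": 85}]'; python3 nudge.py '[{"jaw": 50}, {"jaw": 50}, {"jaw": 50}, {"jaw": 50}, {"jaw": 50}, {"jaw": 50}, {"jaw": 50}, {"jaw": 50}]'; python3 -c "
from h import *
print(rel([514.9,264.5,12.5],2.103))"
```

```text
clock: 2.55
eef_pos: [513.3, 265.2, 9.6]
tool_rot: [-3.134, -0.002, 2.106]
force: [-0.4, 0.1, -0.5]
width: 84.8
gripper_force: 0.0
clock: 3.35
eef_pos: [518.4, 265.3, 14.8]
tool_rot: [3.138, -0.001, 2.103]
force: [-1.2, 0.3, 6.5]
width: 58.9
gripper_force: 66.0
(array([ 1. , -3.4,  2.3]), array([ 0.0034, -0.0005,  0.0004]))
```

```bash
python3 nudge.py '[{"z": -0.16, "jaw": 50}, {"z": -0.2, "jaw": 50}, {"z": -0.4, "jaw": 50}, {"z": -0.8, "jaw": 50}, {"z": -0.8, "jaw": 50}, {"z": -0.8, "jaw": 50}, {"jaw": 50}, {"jaw": 50}]'; python3 - <<'E'
from h import *
s=ctrl.read_state();print(s["eef_pos"],s["tool_rot"],s["force"])
i=ctrl.get_image("wrist");cv2.imwrite("pics/w2.png",i)
j=ctrl.get_image("scene");cv2.imwrite("pics/s2.png",np.vstack([cv2.resize(j[80:260,250:470],(550,450)),]))
cv2.imwrite("pics/m2.png",np.hstack([cv2.resize(i,(400,300)),cv2.resize(j[110:260,270:470],(400,300))]))
E
```

```text
clock: 4.15
eef_pos: [517.7, 264.4, 172.5]
tool_rot: [3.139, -0.0, 2.103]
force: [-1.0, 0.5, -2.5]
width: 59.2
gripper_force: 65.2
[517.65108071 264.42003351 172.48184612] [ 3.13895901e+00 -1.05903459e-04  2.10312708e+00] [-0.9757013   0.53520733 -2.45831299]
```

View pics/m2.png

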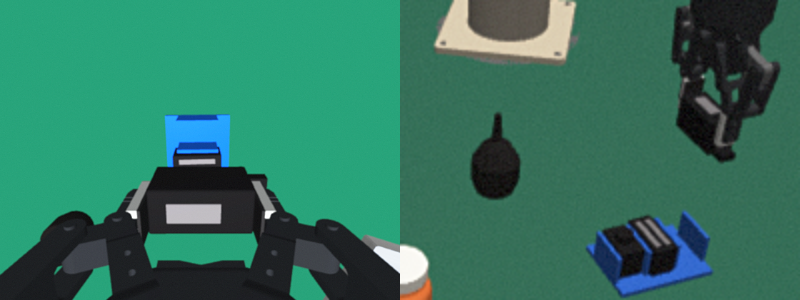

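The housing is held firmly between its ends, and the other two blocks are still in the rack. Next I'll carry it to an open bench spot near the nest.

```bash
python3 -c "
from h import *
print(rel([540,-110,60],2.103),ctrl.read_state()['qpos'])"
```

```text
(array([-334.2, -169.1,  110.4]), array([-0.0021, -0.0002,  0.0003])) [-0.63778753  0.60930873  0.18255348  1.78326218 -0.15085037  0.764637
  0.15439462]
```

```bash
python3 nudge.py '[{"x": -0.668, "y": -0.338, "jaw": 50}, {"x": -0.668, "y": -0.338, "jaw": 50}, {"x": -0.668, "y": -0.338, "jaw": 50}, {"x": -0.668, "y": -0.338, "jaw": 50}, {"x": -0.668, "y": -0.338, "jaw": 50}, {"x": -0.668, "y": -0.338, "jaw": 50}, {"x": -0.668, "y": -0.338, "jaw": 50}, {"x": -0.668, "y": -0.338, "jaw": 50}, {"x": -0.668, "y": -0.338, "jaw": 50}, {"x": -0.668, "y": -0.338, "jaw": 50}, {"jaw": 50}]'; python3 nudge.py '[{"z": 0.72, "jaw": 50}, {"z": 0.72, "jaw": 50}, {"z": 0.72, "jaw": 50}, {"z": 0.6, "jaw": 50}, {"z": 0.16, "jaw": 50}, {"jaw": 50}, {"jaw": 50}]'
```

```text
clock: 5.35
eef_pos: [539.7, -116.6, 169.5]
tool_rot: [-3.137, 0.002, 2.094]
force: [0.2, -0.9, -1.2]
width: 59.1
gripper_force: 65.0
clock: 6.05
eef_pos: [541.7, -109.3, 25.5]
tool_rot: [3.141, 0.001, 2.103]
force: [0.4, 0.2, 0.4]
width: 59.1
gripper_force: 65.0
```

```bash
python3 nudge.py '[{"z": 0.12, "jaw": 50}, {"z": 0.08, "jaw": 50}, {"z": 0.06, "jaw": 50}, {"z": 0.04, "jaw": 50}, {"jaw": 50}, {"jaw": 50}]'
```

```text
clock: 6.65
eef_pos: [541.2, -109.3, 9.9]
tool_rot: [-3.142, -0.0, 2.103]
force: [0.1, 0.1, -1.2]
width: 59.2
gripper_force: 65.0
```

To row units: 1 mm is 0.02.

```bash
python3 nudge.py '[{"z": 0.02, "jaw": 50}, {"z": 0.02, "jaw": 50}, {"jaw": 50}]';  python3 nudge.py '[{"jaw": 85}, {"jaw": 85}, {"jaw": 85}, {"jaw": 85}, {"z": -0.4, "jaw": 85}, {"z": -0.8, "jaw": 85}, {"z": -0.8, "jaw": 85}, {"z": -0.8, "jaw": 85}, {"z": -0.8, "jaw": 85}, {"jaw": 85}, {"jaw": 85}]'; python3 -c "
from h import *
print(rel([620,-200,180],1.22)[1],R.from_euler('xyz',[np.pi,0,1.22]).inv().apply(np.array([590,-286,185])-ctrl.read_state()['eef_pos']))"
```

```text
clock: 6.95
eef_pos: [541.4, -109.4, 8.8]
tool_rot: [3.141, 0.0, 2.103]
force: [-1.7, 0.2, 8.1]
width: 58.8
gripper_force: 65.8
clock: 8.05
eef_pos: [541.5, -109.3, 188.6]
tool_rot: [3.14, 0.001, 2.103]
force: [-0.8, -0.1, 0.4]
width: 85.0
gripper_force: 0.0
[1.800e-03 3.000e-04 8.834e-01] [-149.31501242  106.2475252     3.59322988]
```

To row units: -37.3 mm is -0.746, 26.6 mm is 0.532.

```bash
python3 nudge.py '[{"drz": 0.147, "jaw": 85}, {"drz": 0.147, "jaw": 85}, {"drz": 0.147, "jaw": 85}, {"drz": 0.147, "jaw": 85}, {"drz": 0.147, "jaw": 85}, {"drz": 0.147, "jaw": 85}, {"jaw": 85}, {"jaw": 85}]'; python3 - <<'E'
from h import *
s=ctrl.read_state();np.save("w3.npy",[*s["eef_pos"],*s["tool_rot"]]);cv2.imwrite("pics/w3raw.png",ctrl.get_image("wrist"))
E
python3 nudge.py '[{"x": -0.746, "y": 0.532, "jaw": 85}, {"x": -0.746, "y": 0.532, "jaw": 85}, {"x": -0.746, "y": 0.532, "jaw": 85}, {"x": -0.746, "y": 0.532, "jaw": 85}, {"jaw": 85}, {"jaw": 85}, {"jaw": 85}]'; python3 - <<'E'
from h import *
s=ctrl.read_state();np.save("w4.npy",[*s["eef_pos"],*s["tool_rot"]]);b=ctrl.get_image("wrist");cv2.imwrite("pics/w4raw.png",b)
a=cv2.imread("pics/w3raw.png");v=np.load("w3.npy");C=cam("wrist",dict(eef_pos=v[:3],tool_rot=v[3:]))
u=proj(C,[541,-109,20])[0].astype(int);print(u)
C=cam("wrist",s);w=proj(C,[590,-286,20])[0].astype(int);print(w)
cr=lambda i,c,h:cv2.resize(cv2.copyMakeBorder(i,100,100,100,100,cv2.BORDER_CONSTANT)[c[1]+100-h:c[1]+100+h,c[0]+100-h:c[0]+100+h],(400,400),interpolation=cv2.INTER_CUBIC)
cv2.imwrite("pics/m3.png",np.hstack([cr(a,u,50),cr(b,w,100)]))
E
```

```text
clock: 8.85
eef_pos: [540.4, -109.1, 186.5]
tool_rot: [-3.139, 0.001, 1.225]
force: [-0.2, 1.1, -0.7]
width: 85.3
gripper_force: 0.0
clock: 9.6
eef_pos: [589.8, -284.3, 187.3]
tool_rot: [-3.14, -0.002, 1.223]
force: [-0.1, 0.5, -0.4]
width: 85.2
gripper_force: 0.0
[281 183]
[281 185]
```

View pics/m3.png

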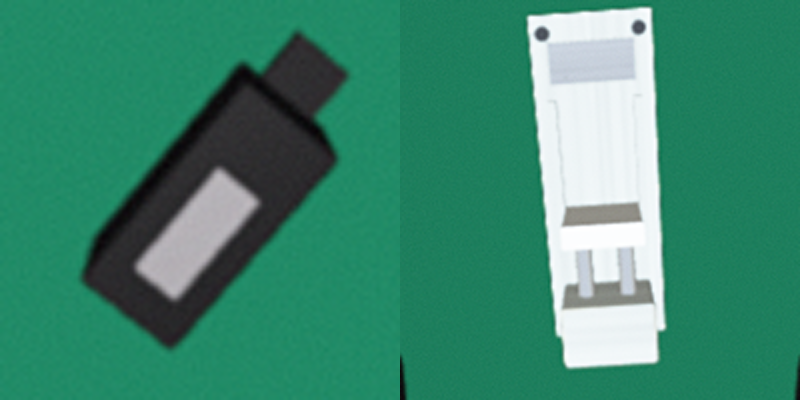

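The housing stands free on the bench with its tongue at the upper right, tip edge (299,32)–(348,72) in the left crop. In the nest crop, the lip spans (148,41)–(237,79), the jaw's top front edge is at row ~225 and the plunger is at rows 305–365.

```bash
python3 - <<'E'
from h import *
from scipy.optimize import least_squares
def L(f):
    v=np.load(f);return cam("wrist",dict(eef_pos=v[:3],tool_rot=v[3:]))
def fit(C,P,u,x0):
    r=least_squares(lambda q:(proj(C,body(P,*q))-u).ravel(),x0,loss="soft_l1");print(r.x.round(3));print((proj(C,body(P,*r.x))-u).round(1).tolist());return r.x
C=L("w3.npy");f=lambda p:(np.array(p)+.5)/4-.5+np.array([281-50,183-50])
P=np.array([(-30,-14,36),(30,-14,36),(-30,14,36),(44,8,0),(44,-8,0)],float)
h=fit(C,P,f([(170,348),(337,157),(85,277),(299,32),(348,72)]),[541,-109,.53])
C=L("w4.npy");g=lambda p:(np.array(p)+.5)/2-.5+np.array([181,85])
N=np.array([(64,28,12),(64,-28,12),(-95,-28,12),(52,19,30),(52,-19,30),(34,-19,30),(34,19,30),(-25,18,52),(-25,-18,52),(-35,18,52),(-35,-18,52)],float)
U=[(128,17),(251,9),(265,328),(148,41),(235,37),(237,79),(150,85),(161,227),(242,222),(162,249),(243,245)]
n=fit(C,N,g(U),[590,-286,1.25])
print(np.load("w3.npy"))
E
```

```text
[ 5.41726e+02 -1.09079e+02  5.22000e-01]
[[0.1, 0.9], [1.4, 0.4], [-2.1, 0.1], [0.0, -1.0], [-0.0, -0.3]]
[ 596.054 -264.444    1.285]
[[-0.1, -0.7], [0.3, -0.7], [-0.6, 1.1], [-0.6, 0.6], [-0.1, -0.2], [-0.1, 0.2], [0.2, -0.1], [-0.3, 0.2], [0.7, 0.2], [0.1, 0.1], [0.7, -0.3]]
[ 5.40364525e+02 -1.09059640e+02  1.86519689e+02 -3.13898280e+00
  1.02204534e-03  1.22480052e+00]
```

```bash
python3 nudge.py '[{"drz": 0.1386, "jaw": 60}, {"drz": 0.1386, "jaw": 60}, {"drz": 0.1386, "jaw": 60}, {"drz": 0.1386, "jaw": 60}, {"drz": 0.1386, "jaw": 60}, {"jaw": 60}, {"jaw": 60}]'; python3 -c "
from h import *
print(rel([541.5,-109.2,10],.53))"
```

```text
clock: 10.35
eef_pos: [590.4, -284.5, 187.9]
tool_rot: [-3.141, -0.0, 0.534]
force: [-0.2, 0.1, -0.9]
width: 59.8
gripper_force: 0.0
(array([  47. , -175.6,  178. ]), array([-0.0006, -0.0002,  0.0035]))
```

```bash
python3 nudge.py '[{"x": 0.188, "y": -0.702, "jaw": 60}, {"x": 0.188, "y": -0.702, "jaw": 60}, {"x": 0.188, "y": -0.702, "jaw": 60}, {"x": 0.188, "y": -0.702, "jaw": 60}, {"x": 0.188, "y": -0.702, "drz": 0.0035, "jaw": 60}, {"jaw": 60}, {"z": 0.8, "jaw": 60}, {"z": 0.8, "jaw": 60}, {"z": 0.8, "jaw": 60}, {"jaw": 60}, {"jaw": 60}]'; python3 -c "
from h import *
print(rel([541.5,-109.2,10],.53))"
```

```text
clock: 11.45
eef_pos: [542.2, -111.3, 68.3]
tool_rot: [-3.141, 0.0, 0.525]
force: [0.4, -0.3, 0.8]
width: 59.8
gripper_force: 0.0
(array([ 0.4, -2.1, 58.3]), array([-0.0002,  0.0004, -0.0046]))
```

To row units: 30 mm is 0.6, 20 mm is 0.4.

```bash
python3 nudge.py '[{"x": 0.008, "y": -0.042, "z": 0.6, "drz": -0.004, "jaw": 60}, {"z": 0.4, "jaw": 60}, {"z": 0.14, "jaw": 60}, {"jaw": 60}, {"jaw": 60}]'; python3 nudge.py '[{"jaw": 20}, {"jaw": 20}, {"jaw": 20}, {"jaw": 20}, {"jaw": 20}, {"jaw": 20}, {"jaw": 20}, {"jaw": 20}]'; python3 -c "
from h import *
print(rel([541.5,-109.2,10],.53))"
```

```text
clock: 11.95
eef_pos: [542.8, -109.2, 12.6]
tool_rot: [3.14, -0.002, 0.529]
force: [0.1, -0.1, -0.2]
width: 60.0
gripper_force: 0.0
clock: 12.75
eef_pos: [542.3, -108.8, 12.0]
tool_rot: [3.141, -0.001, 0.529]
force: [0.0, -0.9, 6.3]
width: 26.7
gripper_force: 60.2
(array([-0.8, -0.1,  2. ]), array([ 0.001 , -0.0014, -0.0012]))
```

To row units: -40 mm is -0.8, -20 mm is -0.4.

```bash
python3 nudge.py '[{"z": -0.4, "jaw": 20}, {"z": -0.8, "jaw": 20}, {"z": -0.8, "jaw": 20}, {"drz": -0.126, "jaw": 20}, {"drz": -0.126, "jaw": 20}, {"drz": -0.126, "jaw": 20}, {"drz": -0.126, "jaw": 20}, {"drz": -0.126, "jaw": 20}, {"drz": -0.126, "jaw": 20}, {"jaw": 20}, {"jaw": 20}]'; cat >> h.py <<'E'
NX,NY,NA,OFF=596.05,-264.44,1.285,0.8
def to(X,under,Y=0):
    p=body([X+OFF,Y,under+12],NX,NY,NA)[0]; s=ctrl.read_state()
    q=np.array(s["eef_pos"])-[NX,NY,0]; c,d=np.cos(NA),np.sin(NA)
    print("X %.1f Y %.1f under %.1f"%(c*q[0]+d*q[1]-OFF,-d*q[0]+c*q[1],q[2]-12),"need",*rel(p,NA),"F",s["force"].round(1))
E
python3 -c "
from h import *
to(12,75)"
```

```text
clock: 13.85
eef_pos: [541.4, -108.8, 111.0]
tool_rot: [3.142, -0.0, 1.282]
force: [0.7, 0.1, -0.4]
width: 26.7
gripper_force: 59.2
X 133.2 Y 96.3 under 99.0 need [-120.8   96.7   24. ] [ 0.     -0.0001 -0.0035] F [ 0.7  0.1 -0.4]
```

To row units: -24.2 mm is -0.484, 19.3 mm is 0.386.

```bash
python3 nudge.py '[{"x": -0.484, "y": 0.386, "jaw": 20}, {"x": -0.484, "y": 0.386, "jaw": 20}, {"x": -0.484, "y": 0.386, "jaw": 20}, {"x": -0.484, "y": 0.386, "jaw": 20}, {"x": -0.484, "y": 0.386, "drz": -0.0035, "jaw": 20}, {"jaw": 20}, {"z": 0.4, "jaw": 20}, {"jaw": 20}, {"jaw": 20}]'; python3 - <<'E'
from h import *
to(12,35)
s=ctrl.read_state();i=ctrl.get_image("wrist");np.save("w5.npy",[*s["eef_pos"],*s["tool_rot"]]);cv2.imwrite("pics/w5raw.png",i)
c=i[100:310,140:420];j=ctrl.get_image("scene")
cv2.imwrite("pics/m5.png",np.hstack([cv2.resize(c,(400,300),interpolation=cv2.INTER_CUBIC),cv2.resize(j[180:255,120:220],(400,300),interpolation=cv2.INTER_CUBIC)]))
E
```

```text
clock: 14.75
eef_pos: [599.4, -250.9, 90.5]
tool_rot: [-3.14, -0.0, 1.288]
force: [1.2, -0.1, -0.7]
width: 27.0
gripper_force: 59.4
X 13.1 Y 0.6 under 78.5 need [-1.1  0.7 43.5] [-0.0019 -0.0004  0.0028] F [ 1.2 -0.1 -0.7]
```

View pics/m5.png

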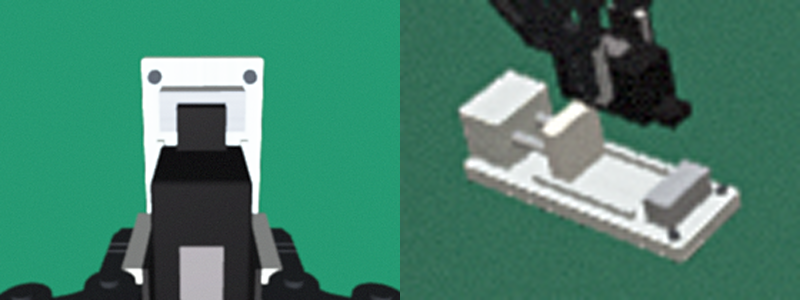

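The housing is above the nest with its tongue centred at column 202, the same as the base (141–264). Lowering to just above lip height.

```bash
python3 nudge.py '[{"x": -0.02, "y": 0.012, "z": 0.4, "jaw": 20}, {"z": 0.32, "jaw": 20}, {"z": 0.12, "jaw": 20}, {"jaw": 20}, {"jaw": 20}]'; python3 -c "
from h import *
to(-13.5,35)"
```

```text
clock: 15.35
eef_pos: [600.4, -253.2, 49.2]
tool_rot: [3.141, 0.0, 1.288]
force: [1.0, -0.1, -1.0]
width: 26.7
gripper_force: 59.4
X 11.2 Y -1.1 under 37.2 need [-24.7  -1.1   2.2] [0.0003 0.0002 0.0031] F [ 1.  -0.1 -1. ]
```

```bash
python3 nudge.py '[{"x": -0.08, "y": -0.01, "z": 0.02, "drz": 0.003, "jaw": 20}, {"x": -0.08, "y": -0.01, "z": 0.02, "jaw": 20}, {"x": -0.08, "jaw": 20}, {"x": -0.08, "jaw": 20}, {"x": -0.08, "jaw": 20}, {"x": -0.08, "jaw": 20}, {"x": -0.04, "jaw": 20}, {"jaw": 20}, {"jaw": 20}, {"jaw": 20}]'; python3 -c "
from h import *
to(-13.5,35)"
```

```text
clock: 16.35
eef_pos: [593.1, -275.4, 47.2]
tool_rot: [3.141, -0.003, 1.287]
force: [2.4, 6.4, 1.7]
width: 26.8
gripper_force: 59.7
X -12.1 Y -0.3 under 35.2 need [-1.4 -0.3  0.2] [ 0.0003 -0.0034  0.0017] F [2.4 6.4 1.7]
```

```bash
python3 nudge.py '[{"x": -0.04, "dry": 0.003, "jaw": 20}, {"jaw": 20}, {"jaw": 20}]'; python3 - <<'E'
from h import *
to(-13.5,12)
s=ctrl.read_state();np.save("w6.npy",[*s["eef_pos"],*s["tool_rot"]]);i=ctrl.get_image("wrist");cv2.imwrite("pics/w6raw.png",i)
cv2.imwrite("pics/m6.png",cv2.resize(i[120:310,160:400],(720,570),interpolation=cv2.INTER_CUBIC))
E
```

```text
clock: 16.65
eef_pos: [592.6, -277.1, 47.2]
tool_rot: [3.141, -0.007, 1.287]
force: [1.5, 7.7, 2.4]
width: 27.1
gripper_force: 59.7
X -13.9 Y -0.3 under 35.2 need [ 0.3 -0.3 23.2] [ 0.0003 -0.0067  0.0017] F [1.5 7.7 2.4]
```

View pics/m6.png

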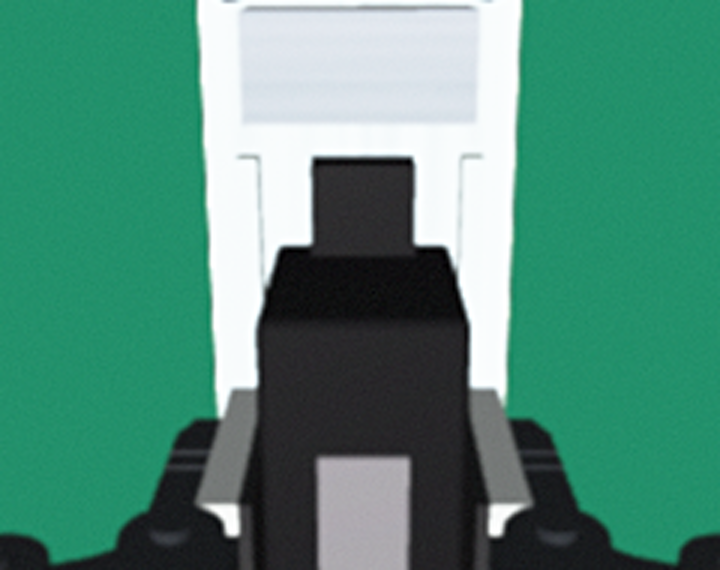

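The tongue tip (row 157) is clear of the lip's front edge (row 122) and centred between the guides. I'll compute the gap.

```bash
python3 - <<'E'
from h import *
v=np.load("w6.npy");C=cam("wrist",dict(eef_pos=v[:3],tool_rot=v[3:]))
f=lambda p:(np.array(p)+.5)/3-.5+[160,120]
for n,p,z in[("lipL",(243,122),30),("lipR",(477,122),30),("tipL",(313,157),35.2),("tipR",(413,157),35.2),("lipback",(360,8),30)]:
    q=ray(C,f(p),z)-[NX,NY,0];c,d=np.cos(NA),np.sin(NA);print(n,round(c*q[0]+d*q[1],1),round(-d*q[0]+c*q[1],1))
E
```

```text
lipL 34.3 19.1
lipR 34.4 -18.6
tipL 29.6 7.6
tipR 29.7 -8.1
lipback 52.2 0.3
```

To row units: 4 mm is 0.08, 5 mm is 0.1.

```bash
python3 nudge.py '[{"z": 0.1, "dry": -0.006, "jaw": 20}, {"z": 0.1, "jaw": 20}, {"z": 0.1, "jaw": 20}, {"z": 0.08, "jaw": 20}, {"jaw": 20}, {"jaw": 20}]'; python3 -c "
from h import *
to(-13.5,12)"
```

```text
clock: 17.3
eef_pos: [592.2, -276.6, 27.3]
tool_rot: [-3.14, -0.001, 1.287]
force: [4.0, 6.2, -3.3]
width: 26.9
gripper_force: 59.1
X -13.6 Y 0.3 under 15.3 need [0.1 0.3 3.3] [-0.0011 -0.0011  0.0021] F [ 4.   6.2 -3.3]
```

To row units: 2 mm is 0.04, 1 mm is 0.02.

```bash
python3 nudge.py '[{"z": 0.04, "jaw": 20}, {"z": 0.02, "jaw": 20}, {"z": 0.02, "jaw": 20}, {"jaw": 20}, {"jaw": 20}]'; python3 -c "
from h import *
to(-13.5,12)"
```

```text
clock: 17.8
eef_pos: [592.2, -276.9, 24.1]
tool_rot: [-3.141, -0.001, 1.287]
force: [2.1, 6.9, 2.7]
width: 27.0
gripper_force: 59.7
X -13.9 Y 0.2 under 12.1 need [0.4 0.2 0.1] [-0.0007 -0.0008  0.0018] F [2.1 6.9 2.7]
```

To row units: 2 mm is 0.04, 0.7 mm is 0.014.

```bash
python3 nudge.py '[{"z": 0.014, "jaw": 20}, {"jaw": 20}, {"x": 0.04, "jaw": 20}, {"x": 0.04, "jaw": 20}, {"x": 0.04, "jaw": 20}, {"x": 0.04, "jaw": 20}, {"x": 0.04, "jaw": 20}, {"jaw": 20}, {"jaw": 20}, {"jaw": 20}]'; python3 -c "
from h import *
to(0,12)"
```

```text
clock: 18.8
eef_pos: [594.2, -270.2, 24.1]
tool_rot: [3.141, 0.002, 1.285]
force: [-0.1, 2.8, 6.1]
width: 26.9
gripper_force: 60.2
X -6.9 Y 0.1 under 12.1 need [6.9 0.1 0. ] [ 0.0002  0.0025 -0.    ] F [-0.1  2.8  6.1]
```

```bash
python3 nudge.py '[{"x": 0.04, "jaw": 20}, {"x": 0.04, "jaw": 20}, {"jaw": 20}, {"jaw": 20}]'; python3 -c "
from h import *
to(0,12)"; python3 nudge.py '[{"jaw": 40}, {"jaw": 40}, {"jaw": 40}, {"jaw": 40}, {"jaw": 40}, {"jaw": 50}, {"jaw": 50}]'
```

```text
clock: 19.2
eef_pos: [595.2, -267.1, 24.1]
tool_rot: [3.141, 0.003, 1.285]
force: [0.2, 2.3, 5.5]
width: 27.1
gripper_force: 60.1
X -3.6 Y 0.1 under 12.1 need [3.6 0.1 0.1] [ 0.0004  0.0033 -0.0004] F [0.2 2.3 5.5]
clock: 19.9
eef_pos: [595.3, -266.3, 23.1]
tool_rot: [-3.142, 0.003, 1.285]
force: [0.6, 0.4, -0.5]
width: 49.9
gripper_force: 0.0
```

To row units: -40 mm is -0.8, -20 mm is -0.4.

```bash
python3 nudge.py '[{"z": -0.2, "jaw": 50}, {"z": -0.4, "jaw": 50}, {"z": -0.8, "jaw": 50}, {"z": -0.8, "jaw": 50}, {"z": -0.8, "jaw": 50}, {"jaw": 50}, {"jaw": 50}]'; python3 - <<'E'
from h import *
s=ctrl.read_state();np.save("w7.npy",[*s["eef_pos"],*s["tool_rot"]]);i=ctrl.get_image("wrist");cv2.imwrite("pics/w7raw.png",i)
w=proj(cam("wrist",s),[NX,NY,20])[0].astype(int);o=[w[0]-70,w[1]-75];print(o)
j=ctrl.get_image("scene")
cv2.imwrite("pics/m7.png",np.hstack([cv2.resize(i[o[1]:o[1]+150,o[0]:o[0]+140],(560,600),interpolation=cv2.INTER_CUBIC),cv2.resize(cv2.resize(j[190:250,130:210],(240,180),interpolation=cv2.INTER_CUBIC),(240,600))]) if 0 else cv2.resize(i[o[1]:o[1]+150,o[0]:o[0]+140],(560,600),interpolation=cv2.INTER_CUBIC))
E
```

```text
clock: 20.6
eef_pos: [596.1, -266.0, 175.0]
tool_rot: [3.139, 0.003, 1.285]
force: [-0.9, -0.2, 0.1]
width: 50.1
gripper_force: 0.0
[np.int64(209), np.int64(109)]
```

View pics/m7.png

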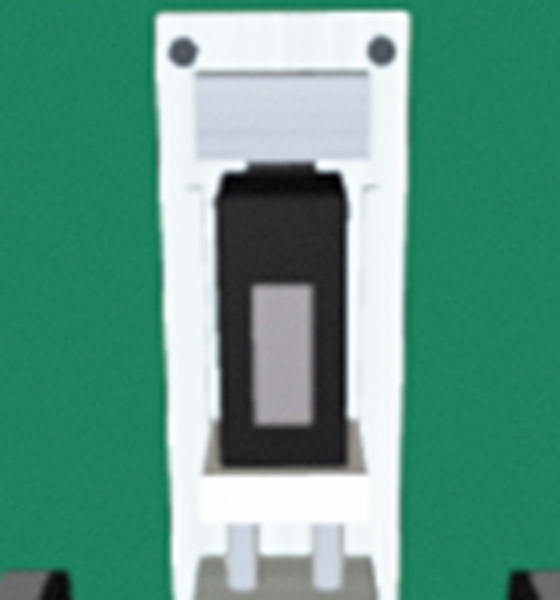

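The tongue is under the lip (lip front edge at row 158). The jaw's top edge (row 473) meets the plain end (row 467). Checking that it's fully home.

```bash
python3 - <<'E'
from h import *
v=np.load("w7.npy");C=cam("wrist",dict(eef_pos=v[:3],tool_rot=v[3:]))
f=lambda p:(np.array(p)+.5)/4-.5+[209,109]
for n,p,z in[("lipL",(197,158),30),("lipR",(370,158),30),("rearL",(222,466),48),("rearR",(346,465),48),("frontL",(219,196),48),("frontR",(347,193),48),("jaw",(284,473),52),("lowfrontL",(226,175),18),("lowfrontR",(340,173),18)]:
    q=ray(C,f(p),z)-[NX,NY,0];c,d=np.cos(NA),np.sin(NA);print(n,round(c*q[0]+d*q[1],1),round(-d*q[0]+c*q[1],1))
E
```

```text
lipL 34.6 18.7
lipR 34.6 -18.4
rearL -29.0 13.5
rearR -28.8 -13.3
frontL 29.4 13.2
frontR 30.0 -12.7
jaw -29.1 0.1
lowfrontL 29.2 13.0
lowfrontR 29.7 -12.5
```

```bash
python3 -c "
from h import *
print(ctrl.finish_job())"
```

```text
the job is handed in; nothing more can be done
None
```

The housing is seated upright in the nest with its tongue home under the lip, to within about 1 mm by the last wrist picture; the job was handed in at about 21 s with the arm clear, and the verdict was not shown.

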